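# Push a stuck brass slug out of a clamped sleeve with a drift

## Robot

A 7-joint arm with a two-finger parallel gripper is mounted at the origin on the work surface. World frame = base frame: x ahead of the robot, y to its left, z up, the work surface at z = 0. Lengths are in m, angles in rad, forces in N, time in s.
With the tool pointing down it reaches from about 0.425 to 0.925 m from the base axis. Payload 6.8 kg.
Tool frame: the origin (TCP) lies at the very end of the fingers, on their centre line; the grasp point (between the pads) lies 19 mm behind it; z points along the fingers, y is the line along which they close (so a half turn about z gives the same grasp; the last joint's range is limited). The gripper opens to 85 mm and grips with 20 to 120 N. Pads are 22 mm wide; open, the fingers measure 114 mm over their backs; the gripper's body (76 mm by 85 mm) begins 54 mm behind the grasp point. The pads swing forward as they close: fully open they stand 13 mm farther back than shut.
Start: joints at [1.167, 0.477, 0.022, 1.555, -0.011, 1.109, -0.083], TCP at [0.197, -0.646, 0.2] pointing down, gripper open.
Joint ranges: [-2.96, 2.96], [-0.34, 2.1], [-1.41, 1.46], [0.24, 2.44], [-1.37, 4.51], [0.17, 1.92], [-2.96, 2.96]. Speed limits (rad/s): [2.39, 2.39, 3.14, 3.14, 3.14, 3.14, 3.14].

## Interface

Orientations are given as a unit quaternion [w, x, y, z].
In Python, from station import get_obs, read_camera, hand_in gives the robot as it stands.
- The arm moves only by the tool arm_command, never from a script. Its argument "commands" is one flat list of numbers, 7 for each row, row after row: the shift along the tool's x, y, z in m, then the turn, a rotation vector about the tool's x, y, z in degrees, then the opening, from 0 (shut) to 1 (fully open). In form: [tx, ty, tz, rx, ry, rz, fingers, tx, ty, tz, rx, ry, rz, fingers, ...]. A call has 1 to 8 rows; each row is the pose to reach, as a shift and turn from the pose commanded when the call began, along the tool's axes at that moment; what a row does not reach only later rows make up. A row lasts 1/10 s, in which the tool goes at most 50 mm and 8.59 degrees, less where a joint would pass 70% of its speed; a pose out of reach is approached as far as the arm can. A call with a gripper value outside its range is refused whole. The fingers move at their own pace and stop on an object; "force" is the grip in N (left out, the last holds). Time passes only in rows, so rows that repeat a pose let the fingers close. It gives the time, the measured TCP pose, the force, the opening and the grip force at its end, in the units of the state.
- get_obs(): the state, without advancing time (a new reading comes with each control period).
- read_camera(name): name is "scene" or "top"; returns a dict with "img" (400x640x3 uint8, red, green, blue), "camera_matrix" (3x3 intrinsics, pixels), "pose" (4x4, takes a point from camera to world coordinates). Camera axes: x right, y down, z forward; pixel columns grow to the right and rows downward; lengths in m; the calibration is good to about 2 mm. A picture is of the moment at which its call begins. There is no depth.
- hand_in(): hands the job in; it is judged then, once.
The state is a dict: "t": time; "q": joint angles; "joint_vel": joint speeds; "joint_torque": joint torques, N m; "eef_pos": TCP position; "tool_rot": TCP orientation; "contact_force": force on the tool from outside, world axes, zero at the start; "torque": the same for the moment, N m; "gripper_width": opening from 0.0 (shut) to 1.0 (fully open); "grasp_force": force on a finger pad.
Only numpy, scipy, OpenCV 4.12 (cv2) and the standard library are available. Lean on these libraries where they do the work, as an engineer would, in place of code of your own. Each camera call takes 0.05 s, during which the arm holds its last target. There are 200 camera calls.

## Task

Take the red-handled drift out of the wooden rack and push its pin down through the upright aluminium sleeve in the blue press stand, until the stuck brass slug has dropped out below into the white dish and the drift's brass shoulder sits home on the sleeve's mouth; press it home firmly for a moment with about 1 to 2 kg (10 to 20 N), never with more than 3 kg (30 N) on the sleeve or the slug. Then draw the drift out and stand it back in the rack, pin down in a free hole with its shoulder on the wood, leaving the slug lying in the dish, the robot's hand off the stand and slug, and everything else as it was.

Things in the scene. Friction and masses are not known exactly. Their poses are not given: they have to be found in the camera images.
- stand: blue press stand, fixed to the bench: base plate 110 x 130 mm, two steel uprights at y = +-56 mm, a blue bridge 60 (x) x 130 (y) mm on them, 84 to 102 mm above the bench. Origin on the bench under the sleeve's axis, z up. In the bridge an aluminium sleeve stands upright on that axis: 60 mm long, 28 mm outside, bore 15 mm; see point stand_bore
- stand_bore (a point): point on the sleeve's axis level with the bridge top, 102 mm above the bench. The sleeve was clamped by hand: its mouth is anywhere 116 to 132 mm above the bench (not measured: see or feel it); it does not give. Three springs in the bore grip the slug, not the pin; they end 4 mm above the sleeve's lower end, so the slug falls only when the drift is within about 3 mm of home
- stand_dish (a point): centre of the floor of the white square catch dish under the sleeve, 16 mm above the bench; inside 84 x 84 mm, rim 28 mm above the bench
- slug: the stuck brass slug, a cylinder 14 mm across and 20 mm long, upright in the sleeve out of sight, gripped with an unknown force (about 5 to 14 N to push it); origin at its underside, at the start 79 to 84 mm above the bench; z along its axis
- slug_center (a point): centre of the slug
- drift: the drift: steel pin 11.5 mm across and 57.5 mm long with a bevelled tip, then a brass shoulder disc 26 mm across and 8 mm thick, then a red round handle 20 mm across and 60 mm long (125.5 mm in all, about 130 g). Origin at the tip of the pin; z points up along the handle
- drift_grip (a point): on the drift's axis in the red handle, 99.5 mm above the tip of the pin and 42 mm above the shoulder's underside; 26 mm below the handle's top; the place to grip
- drift_tip (a point): the tip of the drift's pin
- rack: fixed wooden rack block 60 (x) x 180 (y) x 70 (z) mm, origin at the centre of its underside, three upright through holes 19 mm across in a row along its y at -60, 0 and +60 mm. The drift stands in one end hole and the short punch in the other; the middle one is empty. A drift in a hole rests with its shoulder on the block's top, 70 mm above the bench
- short_punch_grip (a point): middle of the handle of the short punch in the rack (black handle, steel shoulder, 30 mm pin too short for the job), 112 mm above the bench; leave it alone
- hammer: the hammer lying in front of the cabinet, a bystander; leave it where it is
- jar: the lidded jar, a bystander; leave it where it is
- cup: the blue bowl, a bystander; leave it where it is
- mandrel: the upright steel ring mandrel, a bystander; leave it where it is
- graver: the wooden-handled graver, a bystander; leave it where it is
Mind the look-alikes: they are no part of the job. There is more than one size of the drift; the job needs the largest. Leave any green or purple look-alike of the rack alone.

How it is judged:
By the outcome, as a careful person would: the job done as asked, in the order asked, and still so for the second after the job is handed in, with the robot touching nothing.
It also fails if it takes over 69 s, if anything falls off the work surface, if the arm or the gripper's body presses on something with over 40 N, if the wrist force passes 120 N, or if a joint passes its speed limit or range.

## Working session

There is one attempt and no reset: what is moved stays moved. The work goes in short steps, Python scripts to look and compute and a tool call to move; the robot and the scene stay as the last step left them, time stands still between calls to the robot, and variables do not carry over. Pictures are saved under pics/ and viewed, at most 10 in all, crops included, and the job is handed in when it is done.

Besides the shell and the picture viewer there is one more tool, called after "Emit:" in YAML: its name, and indented under it one key for each argument. arm_command: Moves the arm, as the interface text tells. Its arguments: {"type":"object","properties":{"commands":{"type":"array","items":{"type":"number"}},"force":{"type":"number"}},"required":["commands"]}

```bash
mkdir -p pics; python3 - <<'E'
from station import *
import cv2,pickle
o=get_obs();print({k:(v if not hasattr(v,'round') else v) for k,v in o.items()})
for n in("scene","top"):
    c=read_camera(n);pickle.dump(c,open(n+'0.pkl','wb'));cv2.imwrite(f'pics/{n}0.png',c['img'][:,:,::-1]);print(n,c['camera_matrix'],c['pose'])
E
```

```text
{'t': 0.0, 'q': array([ 1.16689263,  0.47778735,  0.02235048,  1.5564318 , -0.01148361,
        1.10927307, -0.08309293]), 'joint_vel': array([-0.00101351,  0.0018991 ,  0.00085035,  0.00044666,  0.00084216,
        0.0003696 , -0.00090709]), 'joint_torque': array([ 3.71720298e-04, -5.96434486e+01,  1.60819173e+00, -2.81191188e+01,
        1.24857546e-02,  9.49236477e-03, -3.96262266e-06]), 'eef_pos': array([ 0.19655766, -0.64509254,  0.19944281]), 'tool_rot': array([-8.61686818e-04,  9.89080095e-01,  1.47376327e-01, -2.04422861e-04]), 'contact_force': array([-0.07648426, -0.05062756,  0.95255746]), 'torque': array([-0.03222314,  0.01133991,  0.01711351]), 'grasp_force': 0.0, 'gripper_width': 1.0030236956783167}
scene [[367.05095678   0.         321.37841515]
 [  0.         367.05095678 206.00839753]
 [  0.           0.           1.        ]] [[ 0.64752571  0.56817335 -0.50782823  0.90835429]
 [ 0.7620358  -0.47976839  0.43488359 -0.36562273]
 [ 0.00344933 -0.66858159 -0.74363079  0.74123775]
 [ 0.          0.          0.          1.        ]]
top [[450.20477132   0.         321.21517132]
 [  0.         450.20477132 197.13260973]
 [  0.           0.           1.        ]] [[-8.05538398e-03 -9.76022040e-01  2.17522615e-01  2.05970863e-01]
 [-9.99966571e-01  8.16763780e-03 -3.83041513e-04  1.49491957e-02]
 [-1.40278897e-03 -2.17518429e-01 -9.76055206e-01  1.26300283e+00]
 [ 0.00000000e+00  0.00000000e+00  0.00000000e+00  1.00000000e+00]]
```

View pics/scene0.png

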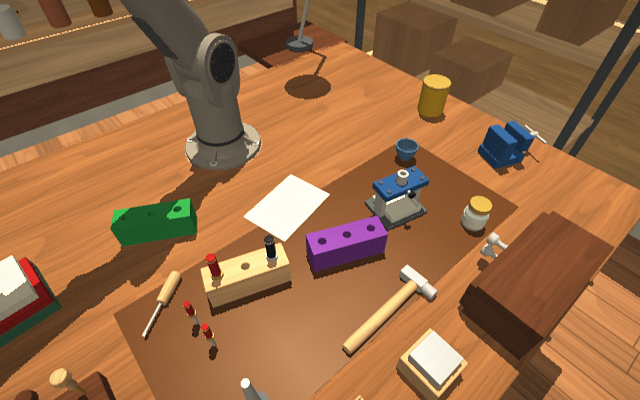

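View pics/top0.png

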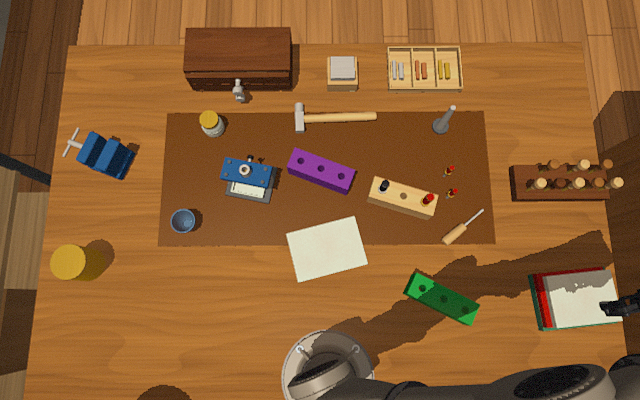

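Candidates for the drift, in scene pixels: (213,265) stands in the wooden rack with a long red handle. (190,312) and (208,335) are small red-handled ones on the mat. The one in the rack fits by place and size, and I'll confirm it in a crop. The racks are natural wood at top (402,197), with purple and green look-alikes. The stand's sleeve is at top (245,170).

```bash
cat > h.py <<'E'
import numpy as np,cv2,pickle
def ray(c,u,v):
    K,P=c['camera_matrix'],np.array(c['pose']);d=P[:3,:3]@np.linalg.inv(K)@[u,v,1];return P[:3,3],d
def plane(c,u,v,z):
    o,d=ray(c,u,v);return o+d*(z-o[2])/d[2]
def tri(c1,p1,c2,p2):
    o1,d1=ray(c1,*p1);o2,d2=ray(c2,*p2);s=np.linalg.lstsq(np.c_[d1,-d2],o2-o1,rcond=None)[0]
    a,b=o1+d1*s[0],o2+d2*s[1];return (a+b)/2,np.linalg.norm(a-b)
def proj(c,p):
    P=np.linalg.inv(c['pose']);q=c['camera_matrix']@(P[:3,:3]@p+P[:3,3]);return q[:2]/q[2]
E
python3 - <<'E'
from h import *
s,t=[pickle.load(open(n+'0.pkl','rb')) for n in('scene','top')]
def cr(c,x,y,w,h,k): return cv2.resize(c['img'][y:y+h,x:x+w],None,fx=k,fy=k,interpolation=cv2.INTER_CUBIC)
A=np.vstack([np.hstack([cr(s,180,225,80,60,5),cr(s,360,160,80,60,5)]),np.hstack([cr(t,365,165,80,60,5),cr(t,210,145,80,60,5)])])
cv2.imwrite('pics/crop.png',A[:,:,::-1])
E
```

```text
(no output)
```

View pics/crop.png

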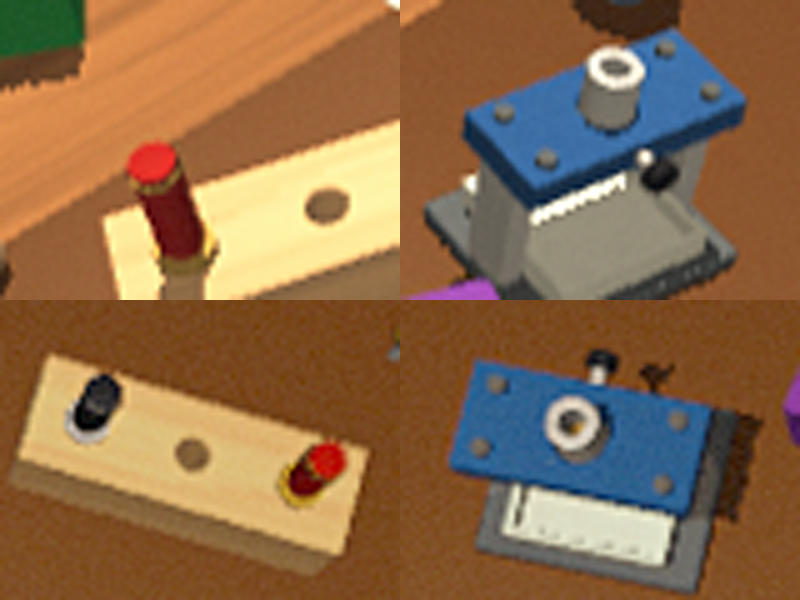

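```bash
python3 - <<'E'
from h import *
from scipy.spatial.transform import Rotation as R
s,t=[pickle.load(open(n+'0.pkl','rb')) for n in('scene','top')]
cs=lambda x,y,x0,y0:((x+.5)/5-.5+x0,(y+.5)/5-.5+y0)
S=dict(drift=(cs(154,160,180,225),cs(328,161,365,165),.138),hole=(cs(327,206,180,225),cs(192,154,365,165),.07),sleeve=(cs(215,68,360,160),cs(176,125,210,145),.124))
for n,(a,b,z) in S.items(): print(n,tri(s,a,t,b),plane(s,*a,z),plane(t,*b,z))
b=[plane(t,*cs(x-400,y-300,210,145),.104) for x,y in((497,385),(679,421),(663,485),(481,448))]
print('bolts',np.round(b,4),np.mean(b,0))
c=[plane(t,*cs(x,y-300,365,165),.07) for x,y in((47,355),(369,452),(345,555),(18,460))]
print('rack',np.round(c,4),np.mean(c,0))
print(plane(t,*cs(93,118,365,165),.07))
from station import get_obs
o=get_obs();q=o['tool_rot'];print(R.from_quat(np.r_[q[1:],q[0]]).as_matrix().round(3))
E
```

```text
drift (array([ 0.45573799, -0.26528796,  0.13538157]), np.float64(0.00037872718214189237)) [ 0.4576011  -0.26588892  0.138     ] [ 0.45522561 -0.26445862  0.138     ]
hole (array([ 0.47489646, -0.2086992 ,  0.0682678 ]), np.float64(0.0014340131752591555)) [ 0.47567029 -0.20973422  0.07      ] [ 0.47480507 -0.20772207  0.07      ]
sleeve (array([0.53498936, 0.21455243, 0.12753318]), np.float64(0.0010752153638218839)) [0.53307457 0.21843971 0.124     ] [0.53563085 0.21475512 0.124     ]
bolts [[0.5641 0.2613 0.104 ]
 [0.5432 0.1632 0.104 ]
 [0.5079 0.171  0.104 ]
 [0.5291 0.2686 0.104 ]] [0.53606356 0.21604965 0.104     ]
rack [[ 0.5312 -0.1308  0.07  ]
 [ 0.4751 -0.3039  0.07  ]
 [ 0.4184 -0.2873  0.07  ]
 [ 0.4723 -0.1131  0.07  ]] [ 0.47423936 -0.20879805  0.07      ]
[ 0.49537883 -0.15471189  0.07      ]
[[ 0.957  0.292 -0.001]
 [ 0.292 -0.957  0.002]
 [-0.    -0.002 -1.   ]]
```

Crop confirms it: the rack tool has the long red handle with a brass shoulder, top at scene (210.5,256.6) and top-view (430.4,197). The sleeve mouth is at scene (402.7,173.2) and top-view (245,169.7). Now moving above the drift.

Emit:
arm_command:
  commands: [0.359,-0.289,0,0,0,17,1,0.359,-0.289,0,0,0,17,1,0.359,-0.289,0,0,0,17,1,0.359,-0.289,0,0,0,17,1,0.359,-0.289,0,0,0,17,1,0.359,-0.289,0,0,0,17,1,0.359,-0.289,0,0,0,17,1,0.359,-0.289,0,0,0,17,1]
  force: 60

```text
t: 0.9
eef_pos: [0.4223, -0.313, 0.2003]
tool_rot: [0.0, 1.0, -0.001, -0.0]
contact_force: [0.8, 0.5, -0.3]
gripper_width: 0.999
grasp_force: 0.0
```

Emit:
arm_command:
  commands: [0,0,0,0,0,0,1,0,0,0,0,0,0,1,0,0,0,0,0,0,1]

```text
t: 1.2
eef_pos: [0.4206, -0.3161, 0.2002]
tool_rot: [0.0, 1.0, -0.001, -0.0]
contact_force: [0.8, -0.6, -0.3]
gripper_width: 1.005
grasp_force: 0.0
```

Emit:
arm_command:
  commands: [0.0355,-0.051,0,0,0,0,1,0.0355,-0.051,0,0,0,0,1,0.0355,-0.051,0.03,0,0,0,1,0.0355,-0.051,0.06,0,0,0,1,0.0355,-0.051,0.09,0,0,0,1,0.0355,-0.051,0.107,0,0,0,1,0.0355,-0.051,0.107,0,0,0,1]

```text
t: 1.9
eef_pos: [0.4545, -0.2646, 0.0909]
tool_rot: [-0.001, 1.0, -0.002, -0.003]
contact_force: [-0.2, 0.6, 0.3]
gripper_width: 1.002
grasp_force: 0.0
```

Emit:
arm_command:
  commands: [0,0,0,0,0,0,0,0,0,0,0,0,0,0,0,0,0,0,0,0,0,0,0,0,0,0,0,0,0,0,0,0,0,0,0,0,0,0,0,0,0,0]

```text
t: 2.5
eef_pos: [0.4579, -0.2645, 0.0943]
tool_rot: [0.001, 1.0, -0.001, 0.001]
contact_force: [-0.5, -0.4, 5.3]
gripper_width: 0.2
grasp_force: 58.6
```

Emit:
arm_command:
  commands: [0,0,-0.01,0,0,0,0,0,0,-0.03,0,0,0,0,0,0,-0.06,0,0,0,0,0,0,-0.09,0,0,0,0,0,0,-0.12,0,0,0,0,0,0,-0.15,0,0,0,0,0,0,-0.15,0,0,0,0]

```text
t: 3.2
eef_pos: [0.4594, -0.2647, 0.248]
tool_rot: [0.001, 1.0, -0.0, 0.003]
contact_force: [0.8, -0.6, -1.5]
gripper_width: 0.204
grasp_force: 58.6
```

```bash
python3 - <<'E'
from h import *
from station import *
o=get_obs();print(o['eef_pos'],o['contact_force'],o['torque'],o['gripper_width'])
for n in('scene','top'):
    c=read_camera(n);pickle.dump(c,open(n+'1.pkl','wb'))
    p=proj(c,o['eef_pos']-[0,0,.04]);u,v=p.astype(int);print(p)
    u=max(u-40,0);v=max(v-60,0);cv2.imwrite(f'pics/{n}1.png',cv2.resize(c['img'][v:v+120,u:u+80],None,fx=5,fy=5,interpolation=2)[:,:,::-1]);print(u,v)
a=np.hstack([cv2.imread('pics/scene1.png'),cv2.imread('pics/top1.png')]);cv2.imwrite('pics/lift.png',a)
E
```

```text
[ 0.45941152 -0.26470989  0.2479636 ] [ 0.75864069 -0.61886754 -1.48521889] [ 0.01542808 -0.05415176  0.00846432] 0.20378610337459147
[202.96413231 235.13676419]
162 175
[437.01733862 188.76871537]
397 128
```

View pics/lift.png

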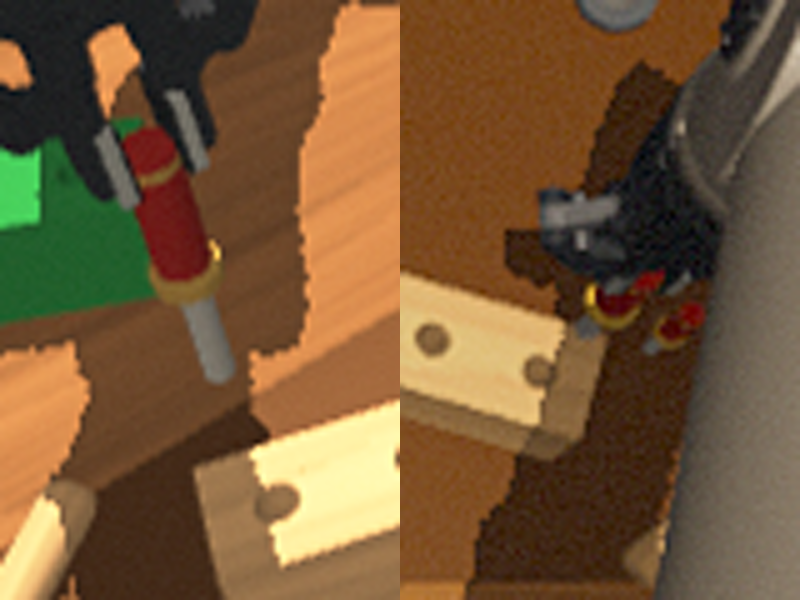

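The drift is held upright in the pads. Tip at scene crop (220,374) and top crop (586,328), and the vacated hole is visible in both views.

```bash
python3 - <<'E'
from h import *
s,t=[pickle.load(open(n+'1.pkl','rb')) for n in('scene','top')]
cs=lambda x,y,x0,y0:((x+.5)/5-.5+x0,(y+.5)/5-.5+y0)
e=np.array([0.4594,-0.2647,0.248])
for n,a,b in(('tip',(220,374),(184,329)),('shoulder',(185,284),(212,305)),('hole',(276,501),(137,370)),):
    a=cs(*a,162,175);b=cs(*b,397,128);x=tri(s,a,t,b);print(n,x,x[0]-e,'planes',plane(s,*a,.07)if n=='hole' else plane(s,*a,.168),plane(t,*b,.07)if n=='hole' else plane(t,*b,.168))
for c,o in((s,(162,175)),(t,(397,128))):
    for z in(.0805,.0225): print(((proj(c,e-[0,0,z])-o)*5).round(0))
E
```

```text
tip (array([ 0.45750946, -0.26782862,  0.1644321 ]), np.float64(0.002939462056913394)) [-0.00189054 -0.00312862 -0.0835679 ] planes [ 0.45957349 -0.26973087  0.168     ] [ 0.45720259 -0.26551839  0.168     ]
shoulder (array([ 0.45671266, -0.26766353,  0.21906929]), np.float64(0.002395453706748949)) [-0.00268734 -0.00296353 -0.02893071] planes [ 0.41186946 -0.259246    0.168     ] [ 0.4694039  -0.28028848  0.168     ]
hole (array([ 0.45666316, -0.26543142,  0.06935591]), np.float64(0.0032421487383338652)) [-0.00273684 -0.00073142 -0.17864409] planes [ 0.45631917 -0.26697132  0.07      ] [ 0.45711874 -0.26375538  0.07      ]
[230. 365.]
[193. 271.]
[180. 323.]
[209. 295.]
```

Emit:
arm_command:
  commands: [0.0775,-0.482,0,0,0,0,0,0.0775,-0.482,0,0,0,0,0,0.0775,-0.482,0,0,0,0,0,0.0775,-0.482,0,0,0,0,0,0.0775,-0.482,0,0,0,0,0,0.0775,-0.482,0,0,0,0,0,0.0775,-0.482,0,0,0,0,0,0.0775,-0.482,0,0,0,0,0]
  force: 80

```text
t: 4.1
eef_pos: [0.5199, 0.1325, 0.2418]
tool_rot: [0.0, 1.0, -0.0, -0.001]
contact_force: [1.3, 0.0, -0.5]
gripper_width: 0.192
grasp_force: 78.2
```

Emit:
arm_command:
  commands: [0,0,0,0,0,0,0,0,0,0,0,0,0,0]

```text
t: 4.3
eef_pos: [0.5198, 0.132, 0.2417]
tool_rot: [0.0, 1.0, 0.001, -0.002]
contact_force: [-0.7, -0.2, -1.3]
gripper_width: 0.19
grasp_force: 78.5
```

Emit:
arm_command:
  commands: [0.017,-0.0857,0,0,0,0,0,0.017,-0.0857,0,0,0,0,0,0.017,-0.0857,0.01,0,0,0,0,0.017,-0.0857,0.01,0,0,0,0,0.017,-0.0857,0.01,0,0,0,0]

```text
t: 4.8
eef_pos: [0.538, 0.2137, 0.2324]
tool_rot: [0.001, 1.0, -0.002, -0.001]
contact_force: [0.8, -0.1, -0.9]
gripper_width: 0.194
grasp_force: 78.7
```

```bash
python3 - <<'E'
from h import *
from station import *
o=get_obs();print(o['eef_pos'],o['contact_force'],o['torque'])
A=[]
for n in('scene','top'):
    c=read_camera(n);pickle.dump(c,open(n+'2.pkl','wb'))
    p=proj(c,np.array([.535,.215,.14]));u,v=(p-[25,35]).astype(int);print(u,v)
    A.append(cv2.resize(c['img'][v:v+70,u:u+50],None,fx=8,fy=8,interpolation=2)[:,:,::-1])
cv2.imwrite('pics/over.png',np.hstack(A))
E
```

```text
[0.53801779 0.21374363 0.23243086] [ 0.83889461 -0.10695208 -0.94583692] [-0.01716802  0.02827832 -0.00366224]
378 134
218 133
```

View pics/over.png

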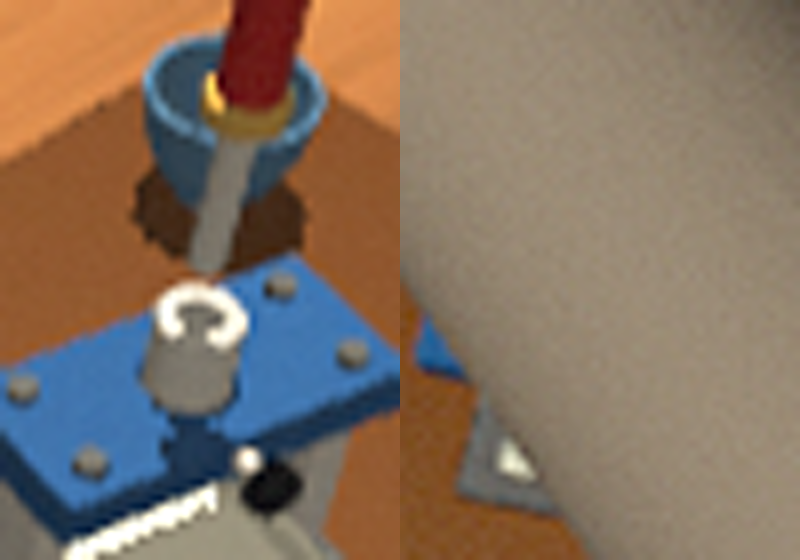

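```bash
python3 - <<'E'
from h import *
from station import *
import time
from scipy.optimize import least_squares
o=get_obs();e=o['eef_pos'];print(e)
s=pickle.load(open('scene2.pkl','rb'));t=pickle.load(open('top0.pkl','rb'))
cs=lambda x,y:((x+.5)/8-.5+378,(y+.5)/8-.5+134)
b=np.array([plane(s,*cs(*p),.104) for p in((281,287),(353,353),(91,463),(23,388))]);print(b.round(4));ax=b.mean(0);print('axis scene',ax)
m=cs(202,317);o_,d=ray(s,*m)
for z in(.116,.120,.124,.128,.132):print(z,plane(s,*m,z).round(4), 'top',plane(t,245,169.7,z).round(4))
for z in(.148,.150,.152):print('tip',z,plane(s,*cs(206,264),z).round(4))
print('proj tip',(proj(s,e-[0,0,.082])-[378,134])*8, 'proj shoulder',(proj(s,e-[0,0,.0245])-[378,134])*8)
E
```

```text
[0.53850161 0.21433937 0.23336368]
[[0.5282 0.2679 0.104 ]
 [0.5628 0.2615 0.104 ]
 [0.5426 0.1629 0.104 ]
 [0.5069 0.1708 0.104 ]]
axis scene [0.535134   0.21577926 0.104     ]
0.116 [0.5285 0.2264 0.116 ] top [0.5377 0.2156 0.116 ]
0.12 [0.531  0.2227 0.12  ] top [0.5365 0.2149 0.12  ]
0.124 [0.5334 0.2189 0.124 ] top [0.5354 0.2142 0.124 ]
0.128 [0.5358 0.2151 0.128 ] top [0.5342 0.2135 0.128 ]
0.132 [0.5382 0.2113 0.132 ] top [0.533  0.2128 0.132 ]
tip 0.148 [0.5332 0.2148 0.148 ]
tip 0.15 [0.5345 0.2129 0.15  ]
tip 0.152 [0.5357 0.2109 0.152 ]
proj tip [216.82118324 261.90647455] proj shoulder [251.77871678 110.79437557]
```

Scene view: pin tip at crop (206,264), sleeve mouth at (202,317), with the tip about 3 mm left of the axis. The top view is blocked by the arm. I'll correct, lower to just above the mouth and look again.

Emit:
arm_command:
  commands: [0.0013,-0.003,0.005,0,0,0,0,0.0013,-0.003,0.012,0,0,0,0,0.0013,-0.003,0.018,0,0,0,0,0.0013,-0.003,0.018,0,0,0,0,0.0013,-0.003,0.018,0,0,0,0]

```text
t: 5.4
eef_pos: [0.5394, 0.2194, 0.2151]
tool_rot: [0.0, 1.0, -0.0, -0.0]
contact_force: [-0.2, -0.2, -1.0]
gripper_width: 0.19
grasp_force: 78.7
```

```bash
python3 - <<'E'
from h import *
from station import *
o=get_obs();print(o['eef_pos'],o['contact_force'],o['torque'])
im=[]
for i in range(4):
    c=read_camera('scene');im.append(c['img'].astype(float))
pickle.dump(c,open('scene3.pkl','wb'));print(get_obs()['eef_pos'])
A=np.mean(im,0).astype(np.uint8)[140:195,378:433]
cv2.imwrite('pics/near.png',cv2.resize(A,None,fx=10,fy=10,interpolation=2)[:,:,::-1])
E
```

```text
[0.53936007 0.21944837 0.2151029 ] [-0.16914904 -0.18315462 -0.96080103] [-0.00748892  0.00537617  0.02097826]
[0.53968596 0.21971094 0.21566785]
```

View pics/near.png

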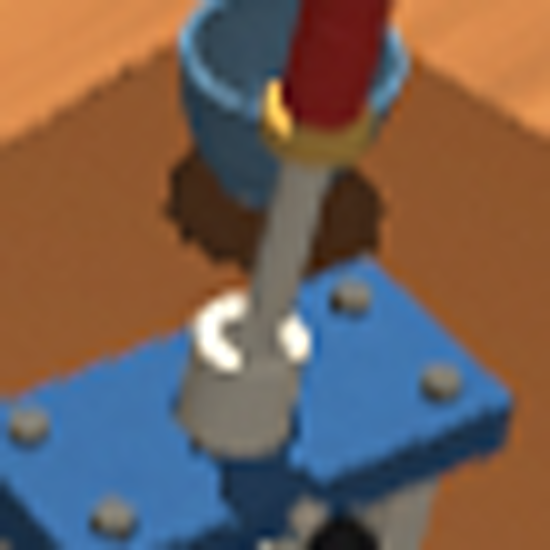

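```bash
python3 - <<'E'
from h import *
from station import *
im=np.mean([read_camera('scene')['img'].astype(float) for i in range(6)],0)
def f(a):
    a=a[160:188,390:418].astype(float);a=np.clip((a-40)*2,0,255).astype(np.uint8)
    return cv2.resize(a,None,fx=14,fy=14,interpolation=cv2.INTER_NEAREST)
z=pickle.load(open('scene0.pkl','rb'))['img']
cv2.imwrite('pics/enh.png',np.hstack([f(im),f(z)])[:,:,::-1])
s=pickle.load(open('scene3.pkl','rb'))
for p in((.5375,.2175,.133),(.5355,.2155,.133),(.5355,.2155,.127)):print(p,(proj(s,np.array(p))-[390,160]+.5)*14)
E
```

```text
(0.5375, 0.2175, 0.133) [207.81841213 169.4597054 ]
(0.5355, 0.2155, 0.133) [191.43134374 168.52239102]
(0.5355, 0.2155, 0.127) [185.62860678 193.85205351]
```

View pics/enh.png

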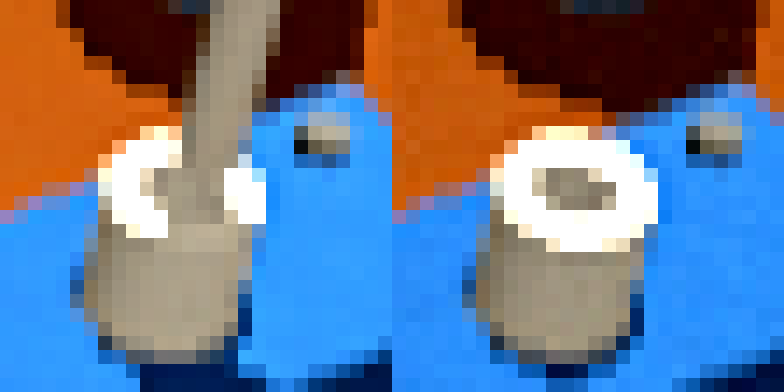

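The pin stands about 1 px (2 mm) right of the mouth centre at crop (182,187), which agrees with the kinematics. Shifting about 2 mm back, then feeling downward.

Emit:
arm_command:
  commands: [-0.0018,0.0018,0,0,0,0,0,-0.0018,0.0018,0,0,0,0,0,-0.0018,0.0018,0.003,0,0,0,0,-0.0018,0.0018,0.006,0,0,0,0,-0.0018,0.0018,0.008,0,0,0,0,-0.0018,0.0018,0.008,0,0,0,0]

```text
t: 6.5
eef_pos: [0.5374, 0.2177, 0.2069]
tool_rot: [0.0, 1.0, -0.0, -0.0]
contact_force: [-0.2, 0.2, -1.3]
gripper_width: 0.191
grasp_force: 78.7
```

Emit:
arm_command:
  commands: [0,0,0.002,0,0,0,0,0,0,0.004,0,0,0,0,0,0,0.004,0,0,0,0]

```text
t: 6.8
eef_pos: [0.5376, 0.2177, 0.2031]
tool_rot: [0.0, 1.0, -0.0, -0.0]
contact_force: [-0.7, 0.6, -0.2]
gripper_width: 0.191
grasp_force: 78.7
```

Emit:
arm_command:
  commands: [0,0,0.002,0,0,0,0,0,0,0.004,0,0,0,0,0,0,0.006,0,0,0,0,0,0,0.006,0,0,0,0]

```text
t: 7.2
eef_pos: [0.5375, 0.2176, 0.197]
tool_rot: [0.0, 1.0, -0.0, -0.0]
contact_force: [-0.5, -0.5, -1.3]
gripper_width: 0.193
grasp_force: 78.7
```

Emit:
arm_command:
  commands: [0,0,0.002,0,0,0,0,0,0,0.004,0,0,0,0,0,0,0.006,0,0,0,0,0,0,0.006,0,0,0,0]

```text
t: 7.6
eef_pos: [0.5375, 0.2178, 0.191]
tool_rot: [0.0, 1.0, -0.0, -0.0]
contact_force: [-0.4, -0.3, -0.8]
gripper_width: 0.192
grasp_force: 78.7
```

Emit:
arm_command:
  commands: [0,0,0.002,0,0,0,0,0,0,0.004,0,0,0,0,0,0,0.006,0,0,0,0,0,0,0.006,0,0,0,0]

```text
t: 8.0
eef_pos: [0.5375, 0.2178, 0.185]
tool_rot: [0.0, 1.0, -0.0, -0.0]
contact_force: [-1.0, 0.4, -1.6]
gripper_width: 0.191
grasp_force: 78.6
```

Emit:
arm_command:
  commands: [0,0,0.0015,0,0,0,0,0,0,0.003,0,0,0,0,0,0,0.004,0,0,0,0,0,0,0.004,0,0,0,0]

```text
t: 8.4
eef_pos: [0.5383, 0.218, 0.1821]
tool_rot: [-0.0, 1.0, -0.001, 0.001]
contact_force: [-0.4, 0.2, 4.8]
gripper_width: 0.188
grasp_force: 79.4
```

Emit:
arm_command:
  commands: [0,0,0.001,0,0,0,0,0,0,0.002,0,0,0,0,0,0,0.002,0,0,0,0]

```text
t: 8.7
eef_pos: [0.5383, 0.2181, 0.1802]
tool_rot: [-0.0, 1.0, -0.001, 0.001]
contact_force: [-0.0, -0.7, 4.7]
gripper_width: 0.192
grasp_force: 79.4
```

Emit:
arm_command:
  commands: [0,0,0.001,0,0,0,0,0,0,0.002,0,0,0,0,0,0,0.002,0,0,0,0]

```text
t: 9.0
eef_pos: [0.5383, 0.2181, 0.1781]
tool_rot: [-0.0, 1.0, -0.001, 0.001]
contact_force: [-0.5, 0.4, 5.3]
gripper_width: 0.191
grasp_force: 79.4
```

Emit:
arm_command:
  commands: [0,0,0.002,0,0,0,0,0,0,0.004,0,0,0,0,0,0,0.006,0,0,0,0,0,0,0.008,0,0,0,0,0,0,0.01,0,0,0,0,0,0,0.012,0,0,0,0,0,0,0.014,0,0,0,0,0,0,0.014,0,0,0,0]

```text
t: 9.8
eef_pos: [0.538, 0.2181, 0.1637]
tool_rot: [-0.0, 1.0, -0.0, 0.0]
contact_force: [0.6, -0.0, 2.9]
gripper_width: 0.194
grasp_force: 79.3
```

Emit:
arm_command:
  commands: [0,0,0.0015,0,0,0,0,0,0,0.003,0,0,0,0,0,0,0.0045,0,0,0,0,0,0,0.006,0,0,0,0,0,0,0.006,0,0,0,0]

```text
t: 10.3
eef_pos: [0.5379, 0.218, 0.1576]
tool_rot: [-0.0, 1.0, -0.0, 0.0]
contact_force: [-0.6, 0.2, 3.7]
gripper_width: 0.192
grasp_force: 79.2
```

Emit:
arm_command:
  commands: [0,0,0.001,0,0,0,0,0,0,0.002,0,0,0,0,0,0,0.003,0,0,0,0,0,0,0.003,0,0,0,0]

```text
t: 10.7
eef_pos: [0.5377, 0.218, 0.1544]
tool_rot: [-0.0, 1.0, -0.0, -0.0]
contact_force: [-1.4, 0.9, 3.0]
gripper_width: 0.19
grasp_force: 79.1
```

Emit:
arm_command:
  commands: [0,0,0.001,0,0,0,0,0,0,0.002,0,0,0,0,0,0,0.002,0,0,0,0]

```text
t: 11.0
eef_pos: [0.5378, 0.2179, 0.1527]
tool_rot: [-0.0, 1.0, -0.0, 0.0]
contact_force: [-0.9, 0.9, 6.4]
gripper_width: 0.189
grasp_force: 79.7
```

Emit:
arm_command:
  commands: [0,0,0.0005,0,0,0,0,0,0,0.001,0,0,0,0,0,0,0.001,0,0,0,0]

```text
t: 11.3
eef_pos: [0.5382, 0.218, 0.1526]
tool_rot: [-0.0, 1.0, -0.001, 0.001]
contact_force: [-1.0, -0.5, 11.7]
gripper_width: 0.193
grasp_force: 80.0
```

Emit:
arm_command:
  commands: [0,0,0.0005,0,0,0,0,0,0,0.0005,0,0,0,0,0,0,0.0005,0,0,0,0,0,0,0.0005,0,0,0,0,0,0,0.0005,0,0,0,0,0,0,0.0005,0,0,0,0,0,0,0.0005,0,0,0,0,0,0,0.0005,0,0,0,0]

```text
t: 12.1
eef_pos: [0.5384, 0.218, 0.1526]
tool_rot: [-0.0, 1.0, -0.001, 0.001]
contact_force: [-2.5, -0.6, 14.1]
gripper_width: 0.189
grasp_force: 80.3
```

```bash
python3 - <<'E'
from h import *
from station import *
o=get_obs();print(o['eef_pos'],o['contact_force'])
A=[]
for n,u,v in(('scene',360,135),('top',200,135)):
    c=read_camera(n);A.append(cv2.resize(c['img'][v:v+90,u:u+66],None,fx=6,fy=6,interpolation=2))
cv2.imwrite('pics/home.png',np.hstack(A)[:,:,::-1])
E
```

```text
[0.5384441  0.21802111 0.15256602] [-2.50597959 -0.61403889 14.08173124]
```

View pics/home.png

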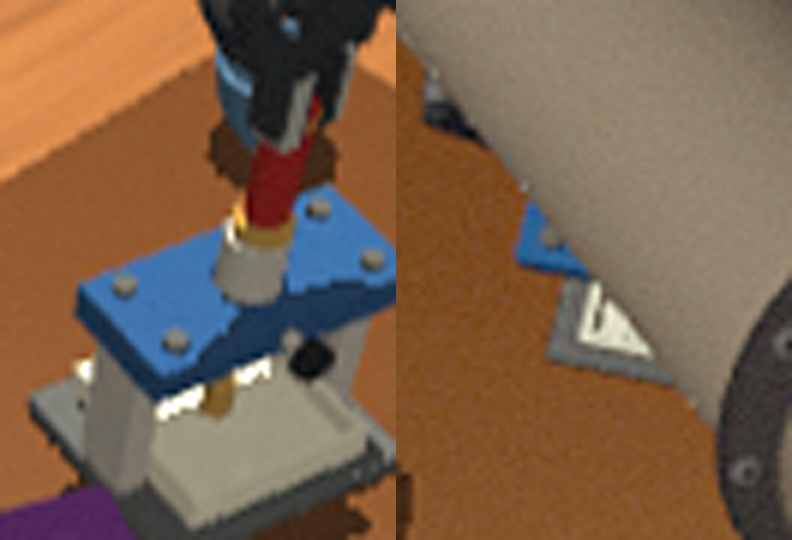

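Shoulder seated on the mouth at 15 N, and the brass slug is visible below the bridge at crop (218,395), bottom near scene px (396.5,204). Checking numerically that it has fallen, then drawing out.

```bash
python3 - <<'E'
from h import *
s=pickle.load(open('scene3.pkl','rb'))
for z in(.016,.036,.05,.07):print(z,(proj(s,np.array([.5353,.2157,z]))-[360,135])*6)
E
```

```text
0.016 [214.59218066 412.63512941]
0.036 [221.61603393 381.96564005]
0.05 [226.6627255 359.9293805]
0.07 [234.06591238 327.60353988]
```

Emit:
arm_command:
  commands: [0,0,-0.003,0,0,0,0,0,0,-0.006,0,0,0,0,0,0,-0.012,0,0,0,0,0,0,-0.018,0,0,0,0,0,0,-0.025,0,0,0,0,0,0,-0.032,0,0,0,0,0,0,-0.04,0,0,0,0,0,0,-0.048,0,0,0,0]

```text
t: 13.0
eef_pos: [0.5379, 0.2175, 0.1997]
tool_rot: [0.0, 1.0, -0.001, 0.0]
contact_force: [0.6, -0.7, -0.4]
gripper_width: 0.19
grasp_force: 78.7
```

Emit:
arm_command:
  commands: [0,0,-0.01,0,0,0,0,0,0,-0.025,0,0,0,0,0,0,-0.045,0,0,0,0,0,0,-0.045,0,0,0,0,0,0,-0.045,0,0,0,0]

```text
t: 13.5
eef_pos: [0.5379, 0.2178, 0.2444]
tool_rot: [-0.0, 1.0, -0.001, 0.001]
contact_force: [0.1, -0.5, -1.2]
gripper_width: 0.191
grasp_force: 78.7
```

The slug stands on the dish floor: it spans rows 382–412, as predicted for z 16–36 mm. Returning to the rack.

Emit:
arm_command:
  commands: [-0.08,0.482,-0.015,0,0,0,0,-0.08,0.482,-0.015,0,0,0,0,-0.08,0.482,-0.015,0,0,0,0,-0.08,0.482,-0.015,0,0,0,0,-0.08,0.482,-0.015,0,0,0,0,-0.08,0.482,-0.015,0,0,0,0,-0.08,0.482,-0.015,0,0,0,0,-0.08,0.482,-0.015,0,0,0,0]

```text
t: 14.3
eef_pos: [0.4705, -0.1784, 0.2554]
tool_rot: [-0.0, 1.0, -0.0, -0.001]
contact_force: [1.1, -0.8, -0.9]
gripper_width: 0.192
grasp_force: 78.7
```

Emit:
arm_command:
  commands: [0,0,0,0,0,0,0,0,0,0,0,0,0,0,0,0,0,0,0,0,0]

```text
t: 14.6
eef_pos: [0.4718, -0.1753, 0.2555]
tool_rot: [-0.0, 1.0, 0.0, -0.001]
contact_force: [0.1, 0.6, -1.5]
gripper_width: 0.19
grasp_force: 78.7
```

Emit:
arm_command:
  commands: [-0.0138,0.0892,0,0,0,0,0,-0.0138,0.0892,0,0,0,0,0,-0.0138,0.0892,0.02,0,0,0,0,-0.0138,0.0892,0.05,0,0,0,0,-0.0138,0.0892,0.08,0,0,0,0,-0.0138,0.0892,0.09,0,0,0,0,-0.0138,0.0892,0.09,0,0,0,0,-0.0138,0.0892,0.09,0,0,0,0]

```text
t: 15.4
eef_pos: [0.4591, -0.2654, 0.1672]
tool_rot: [0.0, 1.0, 0.0, 0.001]
contact_force: [0.3, 0.7, -1.1]
gripper_width: 0.192
grasp_force: 78.9
```

```bash
python3 - <<'E'
from h import *
from station import *
o=get_obs();print(o['eef_pos'],o['contact_force'])
A=[]
for n in('scene','top'):
    c=read_camera(n);p=proj(c,np.array([.457,-.265,.09]));u,v=(p-[25,30]).astype(int);print(u,v)
    A.append(cv2.resize(c['img'][v:v+60,u:u+50],None,fx=8,fy=8,interpolation=2))
cv2.imwrite('pics/back.png',np.hstack(A)[:,:,::-1])
E
```

```text
[ 0.4590679  -0.26536101  0.16721115] [ 0.32109547  0.70687906 -1.14457284]
190 239
401 170
```

View pics/back.png

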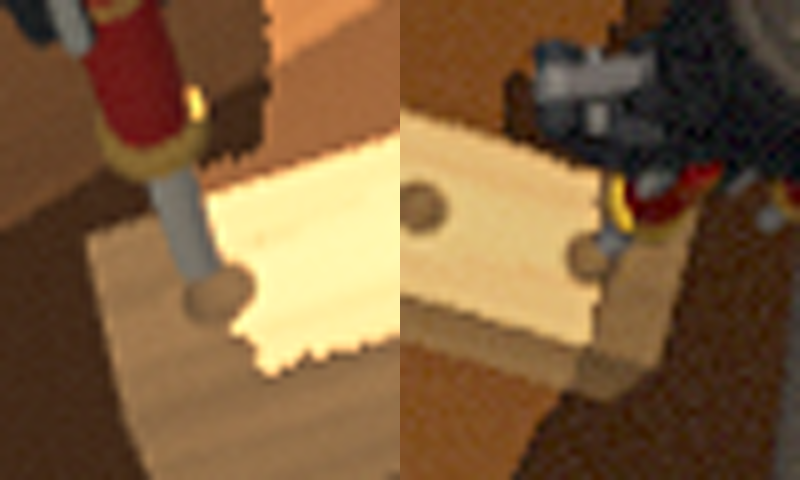

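The pin tip at scene crop (203,272) lines up over the hole at (217,295), and the top view agrees: tip (613,243), hole (595,258). Lowering.

Emit:
arm_command:
  commands: [0,-0.001,0.008,0,0,0,0,0,-0.001,0.014,0,0,0,0,0,-0.001,0.02,0,0,0,0,0,-0.001,0.026,0,0,0,0,0,-0.001,0.032,0,0,0,0,0,-0.001,0.032,0,0,0,0]

```text
t: 16.1
eef_pos: [0.4573, -0.2645, 0.1331]
tool_rot: [-0.0, 1.0, -0.0, -0.001]
contact_force: [-1.2, -0.1, -1.5]
gripper_width: 0.186
grasp_force: 78.9
```

Emit:
arm_command:
  commands: [0,0,0.006,0,0,0,0,0,0,0.012,0,0,0,0,0,0,0.018,0,0,0,0,0,0,0.024,0,0,0,0,0,0,0.03,0,0,0,0,0,0,0.034,0,0,0,0,0,0,0.036,0,0,0,0,0,0,0.036,0,0,0,0]

```text
t: 16.9
eef_pos: [0.4579, -0.2647, 0.0979]
tool_rot: [-0.0, 1.0, -0.0, -0.0]
contact_force: [-0.2, -0.3, -1.6]
gripper_width: 0.191
grasp_force: 78.9
```

Emit:
arm_command:
  commands: [0,0,0.001,0,0,0,0,0,0,0.002,0,0,0,0,0,0,0.003,0,0,0,0,0,0,0.003,0,0,0,0]

```text
t: 17.3
eef_pos: [0.458, -0.2648, 0.0951]
tool_rot: [0.0, 1.0, -0.0, 0.0]
contact_force: [-0.2, 0.1, -0.8]
gripper_width: 0.191
grasp_force: 78.9
```

Emit:
arm_command:
  commands: [0,0,0.0005,0,0,0,0,0,0,0.001,0,0,0,0,0,0,0.001,0,0,0,0]

```text
t: 17.6
eef_pos: [0.4583, -0.2648, 0.0945]
tool_rot: [0.0, 1.0, -0.0, 0.0]
contact_force: [-0.3, -0.4, 1.6]
gripper_width: 0.197
grasp_force: 79.3
```

Emit:
arm_command:
  commands: [0,0,0,0,0,0,0.4,0,0,0,0,0,0,0.7,0,0,0,0,0,0,1,0,0,0,0,0,0,1,0,0,0,0,0,0,1,0,0,-0.02,0,0,0,1,0,0,-0.05,0,0,0,1,0,0,-0.09,0,0,0,1]

```text
t: 18.4
eef_pos: [0.4567, -0.2641, 0.1838]
tool_rot: [-0.001, 1.0, -0.0, -0.002]
contact_force: [0.6, 0.6, -0.8]
gripper_width: 1.003
grasp_force: 0.0
```

Emit:
arm_command:
  commands: [0,0,-0.05,0,0,0,1,0,0.05,-0.08,0,0,0,1,0,0.1,-0.08,0,0,0,1,0,0.15,-0.08,0,0,0,1,0,0.15,-0.08,0,0,0,1,0,0.15,-0.08,0,0,0,1,0,0.15,-0.08,0,0,0,1]

```text
t: 19.1
eef_pos: [0.4582, -0.4132, 0.2637]
tool_rot: [-0.001, 1.0, 0.0, -0.0]
contact_force: [-0.3, 0.5, -1.1]
gripper_width: 1.001
grasp_force: 0.0
```

```bash
python3 - <<'E'
from h import *
from station import *
o=get_obs();print(o['eef_pos'],o['contact_force'],o['t'])
c=read_camera('scene');t=read_camera('top')
f=lambda a,x,y,w,h:cv2.resize(a['img'][y:y+h,x:x+w],(400,300),interpolation=2)
cv2.imwrite('pics/end.png',np.vstack([np.hstack([f(c,180,225,80,60),f(c,360,160,80,60)]),np.hstack([f(t,365,165,80,60),f(t,210,145,80,60)])])[:,:,::-1])
E
```

```text
[ 0.45822204 -0.41324914  0.26372395] [-0.30767955  0.53340075 -1.09898551] 19.1
```

View pics/end.png

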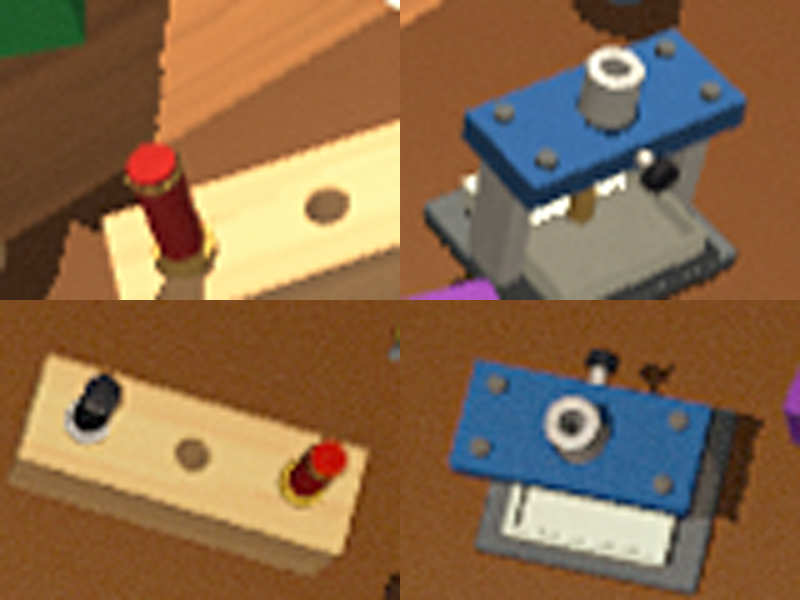

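The drift is back in its hole with its shoulder on the wood (scene crop (154,160), top crop (328,461)). The sleeve is empty and the slug is in the dish at (580,205). Handing in.

```bash
python3 -c "
from station import *
print(hand_in())"
```

```text
the job is handed in; nothing more can be done
None
```

The job is done and handed in at about 19 s: the slug was pushed out into the dish, the drift was pressed home at about 15 N and stands back in its rack hole, and the hand is clear.

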